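Load the model dryer and start it with its loose timer knob

TASK

Start drying the painted knights: first set the two knights left on the bench down, upright and without dropping them, in the two empty places of the dryer (the ones with orange pads), each inside its outline and facing the same way as the two already there. Then pick up the loose red knob, turn it so that its pointer points the way the flat of the timer's D-shaft faces, push it fully onto the shaft, and keep pressing it down so that the shaft stays well sunk and the dryer runs: finish while still holding the knob pressed. Leave the other knights, pots, cup and tools where they are.

Things in the scene. Friction and masses are not known exactly. Their poses are not given: they have to be found in the camera images.
- knight_green: Model knight on horseback, horse cloth half green, half yellow, black shield; on the bench to the left, to be loaded. Green base 50 (x) x 25 x 4 mm; 62 mm high, 55 g. Origin: centre of the underside; +x: the way the horse faces. The draped horse is a block 18 mm wide (y), x -23 to +17 mm, upright flanks 4 to 36 mm above the underside: grip across these. Rider above is narrower, 14 mm.
- knight_red: Model knight on horseback, horse cloth half red, half white, blue shield; on the bench to the left, to be loaded. Green base 50 (x) x 25 x 4 mm; 62 mm high, 55 g. Origin: centre of the underside; +x: the way the horse faces. The draped horse is a block 18 mm wide (y), x -23 to +17 mm, upright flanks 4 to 36 mm above the underside: grip across these. Rider above is narrower, 14 mm.
- knight_green_head (a point): The green-and-yellow knight's horse's head: 27 mm ahead (+x) of its origin and 44 mm up.
- knight_red_head (a point): The red-and-white knight's horse's head: 27 mm ahead (+x) of its origin and 44 mm up.
- knight_blue: Model knight on horseback, horse cloth half blue, half red, white shield; already in a place on the dryer, to be left there. Green base 50 (x) x 25 x 4 mm; 62 mm high, 55 g. Origin: centre of the underside; +x: the way the horse faces. The draped horse is a block 18 mm wide (y), x -23 to +17 mm, upright flanks 4 to 36 mm above the underside: grip across these. Rider above is narrower, 14 mm.
- knight_black: Model knight on horseback, horse cloth half black, half white, green shield; already in a place on the dryer, to be left there. Green base 50 (x) x 25 x 4 mm; 62 mm high, 55 g. Origin: centre of the underside; +x: the way the horse faces. The draped horse is a block 18 mm wide (y), x -23 to +17 mm, upright flanks 4 to 36 mm above the underside: grip across these. Rider above is narrower, 14 mm.
- pad1: Orange pad 56 x 31 x 2 mm fixed in one of the two empty places of the dryer. Origin at the centre of its underside (the dryer's top); the knight stands on its top, 2 mm higher. +x is the way the knights there face. Which of the four places are empty varies.
- pad2: Orange pad, the same, in the other empty place.
- dryer: White bench-top dryer, fixed, 200 (x) x 310 (y) x 45 mm; origin: centre of its underside. Aluminium half (+y): four places, black outlines 60 x 35 mm inside, in a 2 x 2 grid with centres at x = -43, +43 and y = 18, 88 mm; two hold knights, two are empty and show orange pads. Grey half (-y): the timer.
- timer: Black round timer plate, 68 mm across and 12 mm high, fixed on the dryer's grey half; origin at the centre of its underside. It carries the brass D-shaft and is turned with it: +x is the way the shaft's flat faces, also marked by a white line on the plate.
- shaft_top (a point): Centre of the top end of the upright brass D-shaft in the middle of the timer plate: 16 mm in diameter, one flat 2 mm from the axis facing this point's +x, standing 26 mm above the plate, top 2.5 mm bevelled (1.2 mm; flat 0.5 mm). z up. The point sinks with the shaft; the shaft does not turn.
- shaft (a joint): How far the D-shaft is pushed down, m: 0 (up, off) to 0.008 (bottom stop). A spring lifts it again: 3.2 N to start it, 0.8 N more for each mm, 9.6 N at the stop. The dryer runs only while it is down by more than 0.004.
- knob: Loose red knob, 35 g, upright on the bench. Skirt 44 mm across, 20 mm high; on it a bar grip 42 (x) x 12 (y) x 22 mm high. Origin: centre of the underside; +x: the way the white pointer points. D-socket below: 18 mm across, 16 mm deep, flat on the +x side 2.8 mm from the axis; fits within about 0.1 rad. Seated, the origin is 16 mm below shaft_top, the skirt 10 mm clear of the plate.
- knob_mark (a point): Outer end of the white pointer line on the knob's bar: 20 mm along +x from the origin, 42 mm up.
- pot_yellow: Paint pot, yellow cap, 32 mm across, 45 mm high; bystander. Origin under its centre.
- pot_blue: Paint pot, blue cap, 32 mm across, 45 mm high; bystander. Origin under its centre.
- water_cup: White cup for rinsing brushes, 68 mm across, 75 mm high; bystander. Origin under its centre.
- brush: Thin brush lying on the bench, 8 mm thick, 160 mm long (along x), origin under its middle; bystander.
- cork_handle: Upright cork painting handle, 34 mm across, 55 mm high; bystander. Origin under its centre.
Mind the look-alikes: they are no part of the job. Of the things that look like the knob, the middle-sized one is meant.

How it is judged:
By the outcome, as a careful person would: the job done as asked, in the order asked, and still so for the second after the job is handed in, while the arm keeps its last pose, push and grip.
It also fails if it takes over 72 s, if anything falls off the work surface, if the arm or the gripper's body presses on something with over 40 N, if the wrist force passes 120 N, or if a joint passes its speed limit or range.

ROBOT

A 6-joint arm with a two-finger parallel gripper is mounted at the origin on the work surface. World frame = base frame: x ahead of the robot, y to its left, z up, the work surface at z = 0. Lengths are in m, angles in rad, forces in N, time in s.
With the tool pointing down it reaches from about 0.375 to 0.9 m from the base axis. Payload 3.1 kg.
Tool frame: the origin (TCP) lies at the centre of the arm's flange, where the gripper is bolted on; the fingertips stand robot.tip_extent ahead of it and the grasp point (between the pads) lies 164 mm ahead of it (robot.tip_extent is the distance from the TCP to the fingertips, in m); z points along the fingers, y is the line along which they close (so a half turn about z gives the same grasp; the last joint's range is limited). The gripper opens to 87 mm and grips with 3 to 60 N. Pads are 19 mm wide; open, the fingers measure 117 mm over their backs; the gripper's body (75 mm by 190 mm) begins 51 mm behind the grasp point.
Start: joints at [1.014, 0.527, 1.433, -0, 1.181, -0.178], TCP at [0.231, 0.581, 0.405] pointing down, gripper open.
Joint ranges: [-3.08, 3.08], [-0.75, 2.2], [0.22, 2.44], [-1.43, 4.57], [0, 2.65], [-2.85, 2.85]. Speed limits (rad/s): [2.79, 2.79, 3.14, 3.14, 3.14, 3.14].

INTERFACE

Orientations are given as a unit quaternion [x, y, z, w].
In Python, from rig import get_obs, camera, hand_in, cut_out, robot gives the robot as it stands.
- The arm moves only by the tool step_arm, never from a script. Its argument "rows" is a list of rows, each a list of 6 numbers: the shift along the world's x, y, z in m, then the turn, a rotation vector about the world's x, y, z in degrees. A call has 1 to 12 rows; each row shifts and turns the commanded pose from where the row before left it; what a row does not reach is not made up. A row lasts 1/8 s, in which the tool goes at most 62.5 mm and 10.7 degrees, less where a joint would pass 70% of its speed; a pose out of reach is approached as far as the arm can. A call is refused whole if a number of a shift passes 0.0625 or a number of a turn 10.7, either way. A call with a gripper value outside its range is refused whole. "jaw" is the finger opening in m, from 0 to 0.087, set as the call begins (left out, the last holds). The fingers move at their own pace and stop on an object; "squeeze" is the grip in N (left out, the last holds). Time passes only in rows, so rows that do not move let the fingers close. It gives the time, the measured TCP pose, the force, the opening and the grip force at its end, in the units of the state.
- get_obs(): the state, without advancing time (a new reading comes with each control period).
- camera(name): name is "side" or "top" or "wrist"; returns a dict with "pixels" (400x640x3 uint8, blue, green, red), "depth" (400x640 float32, m along the optical axis (not along the pixel's ray), 0 where there is no reading), "fov_y" (degrees; the focal length in pixels is half the picture's height over the tangent of half this angle, whatever the lens; pixels are square), "cx", "cy" (the principal point, pixels), "extrinsics" (4x4, takes a point from camera to world coordinates); the wrist camera has in their place "mount" (4x4, takes a point from camera to tool coordinates, whose origin is the TCP and whose axes are the flange's). Camera axes: x right, y up, looking along -z (the intrinsics and any distortion apply to the point x, -y, -z); pixel columns grow to the right and rows downward; lengths in m; the calibration is good to about 2 mm. A picture is of the moment at which its call begins: read the wrist's pose just before it.
- hand_in(): hands the job in; it is judged then, once.
Trained networks look in the newest picture that a camera, given by its name, has taken for a name from the list of things; names that differ only in an ending like _2 or _b are one class to them, and where a whole thing is asked for, a point or a joint stands for the part that bears it (a point fixed in the world has none). Each returns a list of dicts, best first, with "confidence" (0 to 1); they miss things now and then, are a little off and sometimes report something else, mostly with a low value. They report only what shows in the picture. A call takes as long as a camera call. They do not tell look-alikes from the thing itself.
- cut_out(label, camera): "region" (400x640 bool, what is visible of it) and "extent" ([centre column, centre row, width, height] in pixels, round what is visible of it).
The state is a dict: "time": time; "q": joint angles; "joint_velocities": joint speeds; "joint_torque": joint torques, N m; "position": TCP position; "tool_rot": TCP orientation; "ft_force": force on the tool from outside, world axes, zero at the start; "moment": the same for the moment, N m; "grip_width": finger opening in m; "grip_force": force on a finger pad.
Only numpy, scipy, OpenCV 4.12 (cv2) and the standard library are available. Lean on these libraries where they do the work, as an engineer would, in place of code of your own. Each camera call takes 0.05 s, during which the arm holds its last target. There are 200 camera calls.

## Working session

There is one attempt and no reset: what is moved stays moved. The work goes in short steps, Python scripts to look and compute and a tool call to move; the robot and the scene stay as the last step left them, time stands still between calls to the robot, and variables do not carry over. Pictures are saved under pics/ and viewed, at most 10 in all, crops included, and the job is handed in when it is done.

Besides the shell and the picture viewer there is one more tool, called after ">>>" as name([rows], argument=value, ...), one row to a line, values as JSON. step_arm: Moves the arm, as the interface text tells. Its arguments: {"type":"object","properties":{"rows":{"type":"array"},"jaw":{"type":"number"},"squeeze":{"type":"number"}},"required":["rows"]}

```bash
mkdir -p pics; cat > h.py <<'E'
import numpy as np, cv2, pickle
from rig import get_obs, camera, cut_out, robot
from scipy.spatial.transform import Rotation as R
def K(c):
    f=200/np.tan(np.radians(c["fov_y"])/2); return f,c["cx"],c["cy"]
def ext(c,o=None):
    if "extrinsics" in c: return np.array(c["extrinsics"])
    T=np.eye(4);T[:3,:3]=R.from_quat(o["tool_rot"]).as_matrix();T[:3,3]=o["position"];return T@np.array(c["mount"])
def cloud(c,T):
    f,cx,cy=K(c);v,u=np.mgrid[0:400,0:640];d=c["depth"]
    p=np.stack([(u-cx)/f*d,-(v-cy)/f*d,-d],-1)
    return p@T[:3,:3].T+T[:3,3]
def ray(c,T,u,v,z):
    f,cx,cy=K(c);d=T[:3,:3]@np.array([(u-cx)/f,-(v-cy)/f,-1]);return T[:3,3]+d*(z-T[2,3])/d[2]
E
python3 - <<'E'
from h import *
print(robot if not callable(robot) else robot(), get_obs())
for n in ["top","side"]:
    c=camera(n);print(n,{k:v for k,v in c.items() if k not in("pixels","depth")})
    cv2.imwrite(f"pics/{n}0.png",c["pixels"])
    P=cloud(c,ext(c))
    for l in ["knight_green","knight_red","knight_blue","knight_black","pad1","dryer","timer","shaft_top","knob","knob_mark","knight_green_head"]:
        for r in cut_out(l,n)[:5]:
            if r["confidence"]<.2: continue
            m=r["region"]&(c["depth"]>0);q=P[m]
            print(l,round(r["confidence"],2),np.round(r["extent"]),np.round(np.median(q,0),3) if len(q) else "", np.round(np.percentile(q[:,2],98),3) if len(q) else "")
E
```

```text
<Robot object at 0x7f90051bc050> {'time': 0.0, 'q': array([ 1.01450688e+00,  5.28479367e-01,  1.43389925e+00, -2.33417586e-05,
        1.18134721e+00, -1.78507732e-01]), 'joint_velocities': array([-0.00217665, -0.00151286,  0.00101396, -0.0012601 ,  0.00020221,
       -0.00057209]), 'joint_torque': array([-1.07447573e-03, -4.40042889e+01, -1.76591277e+01,  6.32334058e-02,
        5.83100086e-02, -1.60717468e-04]), 'position': array([0.2303365 , 0.58064632, 0.40376405]), 'tool_rot': array([ 1.87765127e-01,  9.82213378e-01, -9.99284149e-04, -3.73033967e-04]), 'ft_force': array([0.21388316, 0.53158598, 0.11002392]), 'moment': array([-0.03558613,  0.00552868, -0.00337043]), 'grip_force': 0.0, 'grip_width': 0.08685347044808521}
top {'fov_y': 46.14788142354614, 'cx': 324.4418106729017, 'cy': 201.54611710248017, 'extrinsics': array([[ 0.01014642,  0.98115344, -0.19296367,  0.34184313],
       [-0.99991206,  0.00830736, -0.01033732,  0.0060216 ],
       [-0.00853948,  0.19305159,  0.98115145,  1.2486435 ],
       [ 0.        ,  0.        ,  0.        ,  1.        ]])}
knight_green 0.6 [
[... 2094 characters left out ...]
6. 204.  64.  14.] [0.42  0.104 0.004] 0.008
shaft_top 0.49 [322. 231.   2.  17.] [ 0.565 -0.103  0.072] 0.084
knob 0.9 [341. 355.  24.  32.] [ 0.539 -0.384  0.019] 0.042
knob 0.6 [299. 325.  32.  45.] [ 0.473 -0.316  0.025] 0.056
knob 0.55 [347. 323.  17.  26.] [ 0.565 -0.305  0.014] 0.03
knob_mark 0.94 [299. 325.  31.  42.] [ 0.473 -0.317  0.025] 0.056
knob_mark 0.59 [342. 357.  20.  29.] [ 0.54  -0.385  0.02 ] 0.042
knob_mark 0.54 [345. 320.  21.  21.] [ 0.566 -0.305  0.014] 0.03
knight_green_head 0.62 [246. 151.  20.  20.] [0.436 0.308 0.025] 0.057
knight_green_head 0.58 [289. 149.  17.  24.] [0.563 0.319 0.023] 0.054
knight_green_head 0.45 [386. 182.  10.  26.] [0.771 0.079 0.035] 0.055
```

```bash
python3 - <<'E'
from h import *
a=cv2.imread("pics/top0.png")[150:280,190:490];b=cv2.imread("pics/side0.png")[130:380,225:400]
a=cv2.resize(a,None,fx=2.6,fy=2.6,interpolation=cv2.INTER_CUBIC);cv2.imwrite("pics/a.png",a)
o=get_obs();c=camera("wrist");print(c["mount"],c["fov_y"],c["cx"],c["cy"]);print(robot.tip_extent)
cv2.imwrite("pics/w0.png",c["pixels"])
E
```

```text
[[ 2.98584060e-04  9.56149283e-01  2.92879600e-01  7.94660248e-02]
 [ 9.99999909e-01 -1.96688589e-04 -3.77357728e-04  6.31330941e-04]
 [-3.03204246e-04  2.92879686e-01 -9.56149255e-01  1.91811468e-02]
 [ 0.00000000e+00  0.00000000e+00  0.00000000e+00  1.00000000e+00]] 63.90670873264911 316.23222842533016 194.31451159092515
0.1822
```

View pics/a.png

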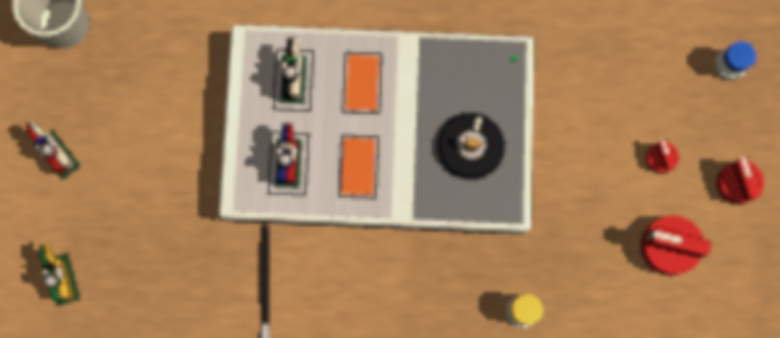

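View pics/w0.png

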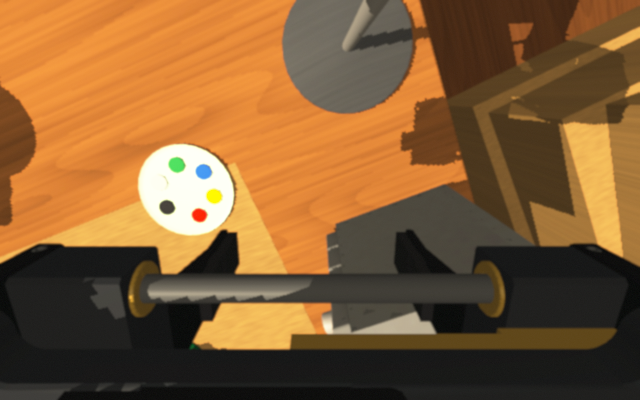

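Candidates: knobs large (673,245), middle (740,181), small (662,157) → middle one. Knights: green/yellow (55,273) and red/white (48,148) on the bench, blue/black ones on the dryer. Now a wrist look at the bench knights.

>>> step_arm([
  [0.038,-0.045,0,0,0,0],
  [0.038,-0.045,0,0,0,0],
  [0.038,-0.045,0,0,0,0],
  [0.038,-0.045,0,0,0,0],
  [0.038,-0.045,0,0,0,0],
  [0.038,-0.045,0,0,0,0],
  [0,0,0,0,0,0],
  [0,0,0,0,0,0],
])

```text
time: 2.25
position: [0.4584, 0.3108, 0.4047]
tool_rot: [0.188, 0.982, 0.0, -0.0]
ft_force: [-0.8, 0.1, -0.2]
grip_width: 0.0872
grip_force: 0.0
```

```bash
cat >> h.py <<'E'
def snap(n):
    o=get_obs();c=camera("wrist");pickle.dump((o,c),open(f"{n}.pkl","wb"));cv2.imwrite(f"pics/{n}.png",c["pixels"]);return o,c,ext(c,o)
def proj(c,T,p):
    f,cx,cy=K(c);q=T[:3,:3].T@(np.array(p)-T[:3,3]);return cx+f*q[0]/-q[2],cy-f*q[1]/-q[2]
E
python3 - <<'E'
from h import *
o,c,T=snap("w1");print(o["position"],o["tool_rot"])
P=cloud(c,T)
for l in ["knight_green","knight_red","knight_green_head","knight_red_head"]:
    for r in cut_out(l,"wrist")[:4]:
        if r["confidence"]<.2: continue
        q=P[r["region"]&(c["depth"]>0)]
        print(l,round(r["confidence"],2),np.round(r["extent"]),np.round(np.median(q,0),3),np.percentile(q[:,2],[5,98]))
E
```

```text
[0.45836427 0.31083693 0.40467726] [ 1.88285112e-01  9.82114311e-01  8.36719974e-05 -4.35723857e-04]
knight_green 0.66 [313. 153.  44.  51.] [0.435 0.318 0.037] [0.0044272  0.06229091]
knight_red 0.76 [362. 244.  50.  42.] [0.558 0.329 0.036] [0.00394457 0.06195476]
knight_green_head 0.64 [311. 153.  41.  51.] [0.435 0.318 0.038] [0.00459186 0.06236956]
knight_red_head 0.65 [363. 242.  49.  45.] [0.558 0.329 0.036] [0.00420116 0.06204924]
```

View pics/w1.png

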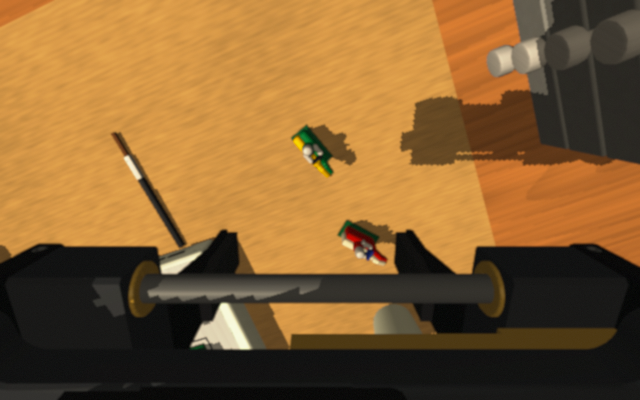

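The picture shows green/yellow knight at (313,153), red/white at (362,244), brush at left. Horse heads point down-right (roughly +x, +y in the world). I'll fit base rectangles from depth.

```bash
cat >> h.py <<'E'
def fit(P,xy,z0,rad=.05,zl=(.0022,.0062)):
    "base rectangle from points just above z0; heading from the high (head) points"
    d=np.hypot(P[...,0]-xy[0],P[...,1]-xy[1])<rad
    q=P[d&(P[...,2]>z0+zl[0])&(P[...,2]<z0+zl[1])][:,:2].astype(np.float32)
    (cx,cy),(w,h),a=cv2.minAreaRect(q*1000)
    if w<h: w,h,a=h,w,a+90
    hp=P[d&(P[...,2]>z0+.038)&(P[...,2]<z0+.05)][:,:2]
    ax=np.array([np.cos(np.radians(a)),np.sin(np.radians(a))]);pr=(hp-np.array([cx,cy])/1000)@ax
    return np.round([cx,cy,w,h,(a+180)%360-180],1),np.round([pr.min()*1e3,pr.max()*1e3] if len(pr) else [],1),len(q)
E
python3 - <<'E'
from h import *
o,c=pickle.load(open("w1.pkl","rb"));P=cloud(c,ext(c,o));print(c.keys())
for xy in [(.435,.315),(.558,.327)]: print(fit(P,xy,0))
bench=P[180:200,200:280,2];print(np.median(bench),bench.std())
t=camera("top");s=camera("side")
for n,k in (("top",t),("side",s)):
    Q=cloud(k,ext(k))
    for xy in [(.435,.315),(.558,.327)]: print(n,fit(Q,xy,0))
    for n2,x,y in (("bench",.5,.22),("dryertop",.6,.04)):
        d=np.hypot(Q[...,0]-x,Q[...,1]-y)<.01;print(n2,np.median(Q[d][:,2]))
E
```

```text
dict_keys(['pixels', 'depth', 'fov_y', 'cx', 'cy', 'mount'])
(array([435.7, 314.9,  98.3,  98.1, 122.4]), array([-12.4,   9.9]), 1300)
(array([558.1, 326.5,  98. ,  97.4, 143.5]), array([-17.1,   4.4]), 1197)
0.0017179283228506703 0.02534516001162243
top (array([420.1, 305.7,  95.8,  59. , 122.4]), array([], dtype=float64), 137)
top (array([560.5, 326. ,  95.8,  91.6,  61. ]), array([-13.7,  29.7]), 192)
bench 0.0012712379987799283
dryertop 0.04440756321591388
side (array([439.5, 311.3,  82.6,  36.1,  36.9]), array([-20.1,  28.4]), 32)
side (array([566.6, 321.9,  89.8,  63.4,  67.2]), array([-9.9, 30.9]), 28)
bench -0.0008935854962509593
dryertop 0.04374993067969846
```

>>> step_arm([
  [-0.002,0.001,-0.035,0,0,8],
  [-0.002,0.001,-0.035,0,0,8],
  [-0.002,0.001,-0.035,0,0,8],
  [-0.002,0.001,0,0,0,8],
  [0,0,0,0,0,0],
  [0,0,0,0,0,0],
])

```text
time: 3.35
position: [0.4507, 0.3153, 0.3002]
tool_rot: [-0.09, 0.996, 0.0, 0.001]
ft_force: [0.3, 0.5, -0.1]
grip_width: 0.087
grip_force: 0.0
```

```bash
cat >> h.py <<'E'
def yaw(o): # heading of tool y, deg
    y=R.from_quat(o["tool_rot"]).as_matrix()[:,1];return np.degrees(np.arctan2(y[1],y[0]))
def base(c,P,label,z0=0,cam="wrist"):
    rs=cut_out(label,cam)
    for r in rs[:2]:
        m=cv2.dilate(r["region"].astype(np.uint8),np.ones((7,7)))>0
        b,g,rr=[c["pixels"][...,i].astype(int) for i in range(3)]
        k=m&(g>rr+10)&(g>b+5)&(P[...,2]<z0+.012)&(P[...,2]>z0-.006)
        k=cv2.morphologyEx(k.astype(np.uint8),cv2.MORPH_CLOSE,np.ones((3,3)))>0
        q=P[k&(c["depth"]>0)&(abs(P[...,2]-z0-.003)<.008)]
        a=P[m&(P[...,2]>z0+.012)]
        blk=P[m&(P[...,2]>z0+.030)&(P[...,2]<z0+.040)]
        def rect(q):
            (cx,cy),(w,h),t=cv2.minAreaRect((q[:,:2]*1000).astype(np.float32))
            if w<h:w,h,t=h,w,t+90
            return np.round([cx,cy,w,h,(t+90)%180-90],1)
        print(label,round(r["confidence"],2),np.round(r["extent"]),"base",len(q),rect(q),"z",np.median(q[:,2]),"all>12mm",rect(a),"z30-40",rect(blk),"top",np.percentile(a[:,2],98))
E
python3 - <<'E'
from h import *
o,c,T=snap("w2");print(o["position"],yaw(o));P=cloud(c,T);base(c,P,"knight_green")
cv2.imwrite("pics/w2c.png",cv2.resize(c["pixels"][100:260,200:440],None,fx=3,fy=3))
o,c=pickle.load(open("w1.pkl","rb"))
E
```

```text
[0.45065948 0.31529743 0.30021976] 100.27373976701054
knight_green 0.89 [319. 184.  37.  78.] base 197 [435.1 314.4  47.   22.9  18.7] z 0.004920133353016942 all>12mm [421.2 310.2  97.9  18.6  17.9] z30-40 [432.5 313.7  38.6  18.   18.5] top 0.06273334016172981
```

View pics/w2c.png

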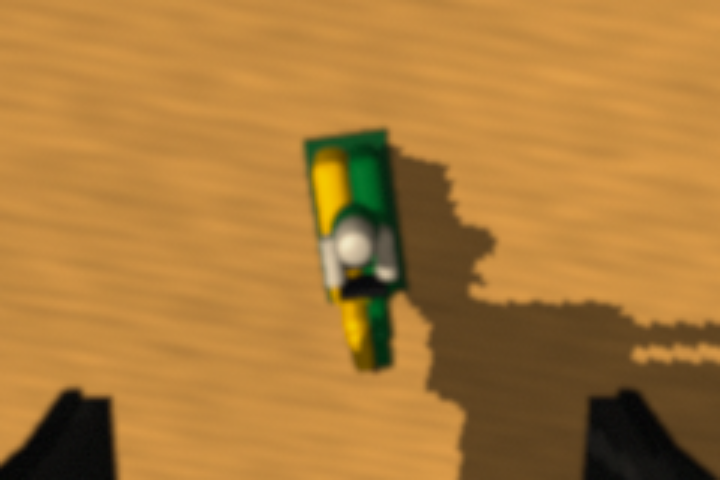

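The crop shows the green/yellow knight upright, head toward image bottom; base fit 47x23 mm at (435,314) heading 18.5°, black shield confirmed. Grasping at the block centre.

>>> step_arm([
  [-0.018,-0.0017,0,0,0,8.2],
  [0,0,-0.03,0,0,0],
  [0,0,-0.03,0,0,0],
  [0,0,-0.025,0,0,0],
  [0,0,-0.025,0,0,0],
  [0,0,0,0,0,0],
], jaw=0.05)

```text
time: 4.2
position: [0.4322, 0.313, 0.1887]
tool_rot: [-0.161, 0.987, -0.0, -0.001]
ft_force: [0.7, -0.4, -0.4]
grip_width: 0.0503
grip_force: 0.0
```

>>> step_arm([
  [0,0,0,0,0,0],
  [0,0,0,0,0,0],
  [0,0,0,0,0,0],
  [0,0,0,0,0,0],
], jaw=0.0, squeeze=12)

```text
time: 4.7
position: [0.4326, 0.3133, 0.1903]
tool_rot: [-0.161, 0.987, 0.0, 0.0]
ft_force: [-0.1, 0.1, 0.7]
grip_width: 0.0177
grip_force: 3.1
```

>>> step_arm([
  [0,0,0.03,0,0,0],
  [0,0,0.04,0,0,0],
  [0,0,0.04,0,0,0],
  [0,0,0.04,0,0,0],
  [0.017,-0.038,0,0,0,-3],
  [0.017,-0.038,0,0,0,-3],
  [0.017,-0.038,0,0,0,-3],
  [0.017,-0.038,0,0,0,-3],
  [0.017,-0.038,0,0,0,-3],
  [0.017,-0.038,0,0,0,-3],
  [0.017,-0.038,0,0,0,-0.4],
  [0.017,-0.038,0,0,0,0],
])

```text
time: 6.2
position: [0.5687, 0.008, 0.3397]
tool_rot: [-0.001, 1.0, 0.0, -0.0]
ft_force: [-0.6, -0.3, -0.4]
grip_width: 0.0178
grip_force: 12.0
```

>>> step_arm([
  [0,0,0,0,0,0],
  [0,0,0,0,0,0],
])

```text
time: 6.45
position: [0.5679, 0.0095, 0.3395]
tool_rot: [-0.001, 1.0, 0.0, -0.001]
ft_force: [0.0, -0.0, -1.5]
grip_width: 0.0181
grip_force: 12.0
```

```bash
cat >> h.py <<'E'
def rect(q):
    (cx,cy),(w,h),t=cv2.minAreaRect((q[:,:2]*1000).astype(np.float32))
    if w<h:w,h,t=h,w,t+90
    return np.round([cx,cy,w,h,(t+90)%180-90],1)
E
python3 - <<'E'
from h import *
o,c,T=snap("w3");print(o["position"],yaw(o),o["grip_width"],o["grip_force"]);P=cloud(c,T)
for l in ["pad1","knight_blue","knight_black","timer"]:
  for r in cut_out(l,"wrist")[:3]:
    q=P[r["region"]&(c["depth"]>0)]
    print(l,round(r["confidence"],2),np.round(r["extent"]),rect(q),np.median(q[:,2]))
b,g,rr=[c["pixels"][...,i].astype(int) for i in range(3)]
m=((rr>180)&(g>60)&(g<150)&(b<90)&(P[...,2]>.03)&(P[...,2]<.06)).astype(np.uint8)
n,lab,st,_=cv2.connectedComponentsWithStats(m)
for i in range(1,n):
    if st[i,4]>100: q=P[lab==i];print("orange",st[i],rect(q),np.median(q[:,2]))
E
```

```text
[0.56786697 0.00945468 0.3394832 ] 90.11991226617492 0.01807449012030967 12.000064401654527
pad1 0.7 [427.  52.  16. 104.] [450.1 109.2  86.1  11.5   1.7] 0.008316747500695165
pad1 0.61 [321. 168.  39.  64.] [548.8  13.9  57.4  32.9  -1. ] 0.047927800667830533
knight_blue 0.93 [408. 183.  48.  84.] [562.8  90.3  75.   39.6  -2.7] 0.08156230923929308
knight_black 0.75 [184. 198.  33.  22.] [ 570.8 -101.7   24.9   18.1  -47.7] 0.07868554065957929
knight_black 0.67 [393. 243.  27.  13.] [615.6  81.6  24.9   8.9  89.7] 0.05000260895572303
knight_black 0.67 [321. 167.  35.  62.] [547.8  14.2  55.2  31.   -1.8] 0.04794836644594938
timer 0.91 [196. 190.  81.  72.] [567.6 -96.5  66.2  63.4  55.3] 0.05803729931828927
orange [ 303  136   38   64 2181] [548.3  14.4  55.6  30.9  -2. ] 0.0479443218580336
```

View pics/w3.png

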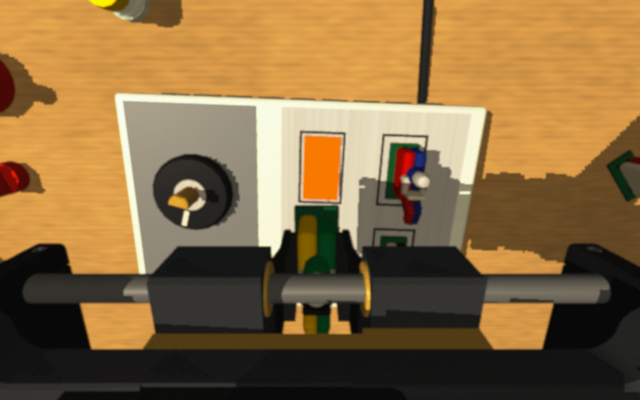

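The picture shows the near empty pad at (322,168), held green knight below it, blue knight (408,183), timer (195,190) with flat/white line. Place green on the near pad.

>>> step_arm([
  [-0.023,0.005,0,0,0,-2],
  [0,0,-0.035,0,0,0],
  [0,0,-0.035,0,0,0],
  [0,0,-0.02,0,0,0],
  [0,0,-0.007,0,0,0],
  [0,0,-0.003,0,0,0],
  [0,0,0,0,0,0],
  [0,0,0,0,0,0],
])

```text
time: 7.7
position: [0.5458, 0.0142, 0.2406]
tool_rot: [0.016, 1.0, -0.0, 0.001]
ft_force: [-0.3, -0.4, -0.3]
grip_width: 0.0181
grip_force: 12.0
```

```bash
python3 - <<'E'
from h import *
o,c,T=snap("w4");print(o["position"],yaw(o),o["ft_force"],o["grip_width"])
P=cloud(c,T);base(c,P,"knight_green",z0=.047)
E
```

```text
[0.54580405 0.01421822 0.24055478] 88.15804392582018 [-0.30163696 -0.39454309 -0.33919385] 0.0180643019615142
knight_green 0.89 [317. 271.  47. 129.] base 460 [532.   15.   22.9  14.9  87.1] z 0.0551549573955203 all>12mm [520.9  12.2 105.9  26.2   8.8] z30-40 [545.7  14.5  39.1  21.3  -2.7] top 0.15509680501365672
knight_green 0.74 [105. 309.  41.  17.] base 0 [0. 0. 0. 0. 0.] z nan all>12mm [531.1 -48.4 182.9  20.7 -51. ] z30-40 [566.7 -96.9  16.1  10.4  68.7] top 0.1471615543101622
  return _methods._mean(a, axis=axis, dtype=dtype,
  ret = ret.dtype.type(ret / rcount)
```

>>> step_arm([
  [0,0,-0.002,0,0,0],
  [0,0,0,0,0,0],
])

```text
time: 8.05
position: [0.5455, 0.0142, 0.2377]
tool_rot: [0.016, 1.0, 0.0, -0.0]
ft_force: [0.7, 0.5, 0.0]
grip_width: 0.0174
grip_force: 12.0
```

>>> step_arm([
  [0,0,-0.001,0,0,0],
  [0,0,0,0,0,0],
  [0,0,0,0,0,0],
])

```text
time: 8.43
position: [0.5455, 0.0142, 0.2373]
tool_rot: [0.016, 1.0, -0.0, 0.0]
ft_force: [-1.2, 0.6, 5.9]
grip_width: 0.0177
grip_force: 12.0
```

>>> step_arm([
  [0,0,0,0,0,0],
  [0,0,0,0,0,0],
  [0,0,0.01,0,0,0],
  [0,0,0.03,0,0,0],
  [0,0,0.05,0,0,0],
  [0.004,0.05,0,0,0,5],
  [0.004,0.05,0,0,0,5],
  [0.004,0.05,0,0,0,5],
  [0.004,0.05,0,0,0,5],
  [0.004,0.05,0,0,0,5],
  [0.004,0.05,0,0,0,5],
  [0,0.01,-0.026,0,0,0],
], jaw=0.034)

```text
time: 9.93
position: [0.5701, 0.328, 0.3033]
tool_rot: [-0.245, 0.969, 0.001, 0.004]
ft_force: [0.5, -0.3, 0.2]
grip_width: 0.0338
grip_force: 0.0
```

>>> step_arm([
  [0,0,0,0,0,0],
  [0,0,0,0,0,0],
], jaw=0.06)

```text
time: 10.18
position: [0.5696, 0.3236, 0.3013]
tool_rot: [-0.243, 0.97, -0.0, -0.0]
ft_force: [0.1, -0.2, 0.5]
grip_width: 0.0464
grip_force: 0.0
```

```bash
python3 - <<'E' 2>/dev/null
from h import *
o,c,T=snap("w5");print(o["position"],yaw(o));P=cloud(c,T);base(c,P,"knight_red")
cv2.imwrite("pics/w5c.png",cv2.resize(c["pixels"][100:260,200:440],None,fx=3,fy=3))
t=camera("top");Q=cloud(t,ext(t));print("green now:");base(t,Q,"knight_green",z0=.047,cam="top")
E
```

```text
[0.56961837 0.32361211 0.30131422] 118.12639358385997
knight_red 0.88 [323. 201.  34.  78.] base 187 [564.1 326.6  47.2  23.3  38.9] z 0.0049698734783314436 all>12mm [548.  313.7 109.7  18.5  39.5] z30-40 [562.1 325.3  39.   17.9  39.4] top 0.06269924415436023
green now:
knight_green 0.76 [328. 211.   8.  21.] base 5 [546.4  20.6  43.1  10.1  11. ] z 0.04942657352998259 all>12mm [5.516e+02 1.040e+01 5.470e+01 1.770e+01 5.000e-01] z30-40 [543.1  11.6  37.6  15.2   0.6] top 0.11051087556063154
```

View pics/w5c.png

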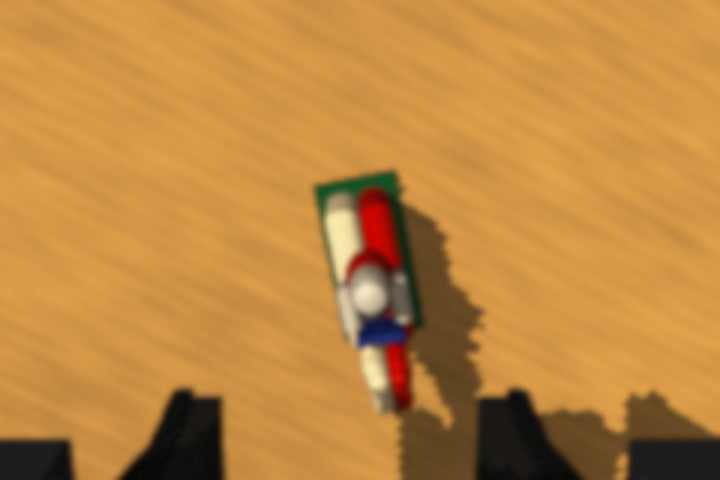

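The crop shows the red/white knight with blue shield; base at (564,327) heading 39°. Grasping.

>>> step_arm([
  [-0.0077,0.0013,0,0,0,10.5],
  [0,0,-0.03,0,0,0.6],
  [0,0,-0.03,0,0,0],
  [0,0,-0.03,0,0,0],
  [0,0,-0.021,0,0,0],
  [0,0,0,0,0,0],
  [0,0,0,0,0,0],
], jaw=0.05)

```text
time: 11.25
position: [0.5624, 0.3256, 0.1907]
tool_rot: [-0.336, 0.942, 0.0, 0.001]
ft_force: [-1.6, 0.2, -0.1]
grip_width: 0.0497
grip_force: 0.0
```

>>> step_arm([
  [0,0,0,0,0,0],
  [0,0,0,0,0,0],
  [0,0,0,0,0,0],
  [0,0,0,0,0,0],
  [0,0,0,0,0,0],
], jaw=0.0, squeeze=12)

```text
time: 11.88
position: [0.5618, 0.3256, 0.19]
tool_rot: [-0.336, 0.942, 0.0, 0.0]
ft_force: [-1.1, -0.4, 1.8]
grip_width: 0.0174
grip_force: 12.0
```

>>> step_arm([
  [0,0,0.03,0,0,0],
  [0,0,0.04,0,0,0],
  [0,0,0.04,0,0,0],
  [0,0,0.04,0,0,0],
  [0.0115,-0.0394,0,0,0,-5.2],
  [0.0115,-0.0394,0,0,0,-5.2],
  [0.0115,-0.0394,0,0,0,-5.2],
  [0.0115,-0.0394,0,0,0,-5.2],
  [0.0115,-0.0394,0,0,0,-5.2],
  [0.0115,-0.0394,0,0,0,-5.2],
  [0.0115,-0.0394,0,0,0,-5.2],
  [0.0115,-0.0394,0,0,0,-5.2],
])

```text
time: 13.38
position: [0.6539, 0.009, 0.3394]
tool_rot: [0.022, 1.0, 0.0, -0.0]
ft_force: [0.1, 0.2, -1.1]
grip_width: 0.0179
grip_force: 12.0
```

>>> step_arm([
  [0,0,0,0,0,0],
  [0,0,0,0,0,0],
])

```text
time: 13.62
position: [0.6534, 0.0105, 0.3393]
tool_rot: [0.02, 1.0, 0.0, -0.001]
ft_force: [0.4, -0.5, -0.2]
grip_width: 0.0179
grip_force: 12.0
```

```bash
python3 - <<'E' 2>/dev/null
from h import *
o,c,T=snap("w6");print(o["position"],yaw(o),o["grip_width"],o["grip_force"]);P=cloud(c,T)
b,g,rr=[c["pixels"][...,i].astype(int) for i in range(3)]
m=((rr>180)&(g>60)&(g<150)&(b<90)&(P[...,2]>.03)&(P[...,2]<.06)).astype(np.uint8)
n,lab,st,_=cv2.connectedComponentsWithStats(m)
for i in range(1,n):
    if st[i,4]>100: q=P[lab==i];print("orange",st[i],rect(q),np.median(q[:,2]))
base(c,P,"knight_green",z0=.047)
base(c,P,"knight_blue",z0=.045)
E
```

```text
[0.653401   0.01053372 0.33929075] 87.65559528172322 0.017902314486219054 12.000040129059926
orange [295  24  13  76 279] [548.1   3.2  54.9   8.2  -1.1] 0.04795016762094362
orange [ 298  137   36   63 2168] [634.2  11.1  55.5  30.4  -2.6] 0.047999037589394694
knight_green 0.58 [316.  66.  34.  84.] base 175 [549.   14.5  48.   23.2  -1.7] z 0.05203863516833812 all>12mm [553.9  14.3  55.6  17.9  -1.7] z30-40 [545.9  14.6  39.6  17.9  -1.7] top 0.1096106537827204
knight_blue 0.68 [410.  64.  50.  87.] base 531 [550.6  78.   49.2  14.8   1.3] z 0.04982483772437646 all>12mm [551.8  55.5  76.2  55.3  82.4] z30-40 [552.6  83.6  49.3  18.8  -2.9] top 0.10742710030391824
```

View pics/w6.png

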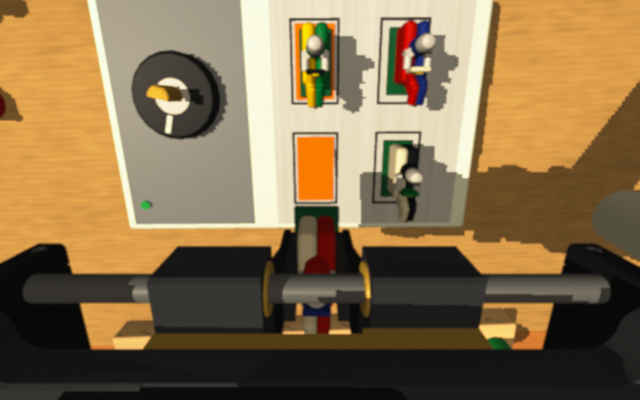

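Green stands centred on its pad (316,66), heading right; far pad at (316,168). Placing red.

>>> step_arm([
  [-0.0222,0.0008,0,0,0,0.2],
  [0,0,-0.035,0,0,0],
  [0,0,-0.035,0,0,0],
  [0,0,-0.02,0,0,0],
  [0,0,-0.007,0,0,0],
  [0,0,-0.003,0,0,0],
  [0,0,-0.0015,0,0,0],
  [0,0,0,0,0,0],
])

```text
time: 14.78
position: [0.6319, 0.0112, 0.2391]
tool_rot: [0.019, 1.0, -0.0, 0.001]
ft_force: [-0.1, 0.2, 0.2]
grip_width: 0.0178
grip_force: 12.0
```

>>> step_arm([
  [0,0,-0.001,0,0,0],
  [0,0,0,0,0,0],
  [0,0,0,0,0,0],
])

```text
time: 15.15
position: [0.6316, 0.0111, 0.2374]
tool_rot: [0.019, 1.0, -0.0, 0.0]
ft_force: [-0.2, 0.1, -0.9]
grip_width: 0.018
grip_force: 12.0
```

>>> step_arm([
  [0,0,-0.0008,0,0,0],
  [0,0,0,0,0,0],
  [0,0,0,0,0,0],
])

```text
time: 15.52
position: [0.6317, 0.0111, 0.2369]
tool_rot: [0.019, 1.0, -0.0, 0.0]
ft_force: [-1.5, 0.5, 4.9]
grip_width: 0.018
grip_force: 12.0
```

>>> step_arm([
  [0,0,0,0,0,0],
  [0,0,0,0,0,0],
  [0,0,0.01,0,0,0],
  [0,0,0.04,0,0,0],
  [0,0,0.05,0,0,0],
  [-0.01,-0.049,0,0,0,0],
  [-0.01,-0.049,0,0,0,0],
  [-0.01,-0.049,0,0,0,0],
  [-0.01,-0.049,0,0,0,0],
  [-0.01,-0.049,0,0,0,0],
  [-0.01,-0.049,0,0,0,0],
  [-0.01,-0.049,0,0,0,0],
], jaw=0.034)

```text
time: 17.02
position: [0.5611, -0.3335, 0.3371]
tool_rot: [0.019, 1.0, -0.0, 0.0]
ft_force: [0.5, 0.6, -0.4]
grip_width: 0.0345
grip_force: 0.0
```

>>> step_arm([
  [-0.01,-0.049,-0.02,0,0,0],
  [0,0,-0.017,0,0,0],
  [0,0,0,0,0,0],
  [0,0,0,0,0,0],
], jaw=0.06)

```text
time: 17.52
position: [0.5521, -0.3795, 0.2999]
tool_rot: [0.018, 1.0, 0.0, 0.0]
ft_force: [0.3, 0.5, 0.4]
grip_width: 0.0592
grip_force: 0.0
```

```bash
python3 - <<'E' 2>/dev/null
from h import *
t=camera("side");Q=cloud(t,ext(t));print("red now:");base(t,Q,"knight_red",z0=.047,cam="side")
o,c,T=snap("w7");print(o["position"],yaw(o));P=cloud(c,T)
for r in cut_out("knob","wrist"):
    q=P[r["region"]&(c["depth"]>0)];top=np.percentile(q[:,2],95);bar=q[q[:,2]>top-.004]
    sk=q[(abs(q[:,2]-top+.022)<.003)]
    print(round(r["confidence"],2),np.round(r["extent"]),"top",top,"bar",len(bar),rect(bar),"skirt",rect(sk))
    m=r["region"];hsv=cv2.cvtColor(c["pixels"],cv2.COLOR_BGR2HSV);w=P[m&(hsv[...,1]<90)&(hsv[...,2]>150)&(P[...,2]>top-.006)]
    if len(w)>5: print(" white",rect(w),len(w),w[:,2].mean())
cv2.imwrite("pics/w7c.png",cv2.resize(c["pixels"][60:270,140:460],None,fx=2.4,fy=2.4))
E
```

```text
red now:
knight_red 0.67 [248. 205.  37.   4.] base 0 [0. 0. 0. 0. 0.] z nan all>12mm [ 380.8 -894.1    0.     0.     0. ] z30-40 [0. 0. 0. 0. 0.] top 0.8091583186028631
[ 0.5523478  -0.37966437  0.30046744] 87.96014205385669
0.88 [320. 180.  51.  65.] top 0.04371809945003169 bar 805 [ 541.3 -375.9   42.2   11.9   15.6] skirt [ 540.4 -376.1   42.9   42.6  -78.7]
 white [ 551.7 -373.2   19.8    3.8   15.8] 123 0.04353429437067629
0.79 [410. 205.  44.  45.] top 0.031893221693601405 bar 372 [ 566.3 -298.8   30.3    8.8   18.4] skirt [ 559.1 -304.8   30.8   12.4  -50.2]
0.72 [421.  93.  95.  87.] top 0.058071185732328494 bar 2071 [ 475.4 -303.4   56.1   16.1   75.8] skirt [ 481.1 -309.4   52.7   13.9   58.9]
 white [ 478.9 -289.3   27.     5.3   75.6] 329 0.05801833860813586
```

View pics/w7c.png

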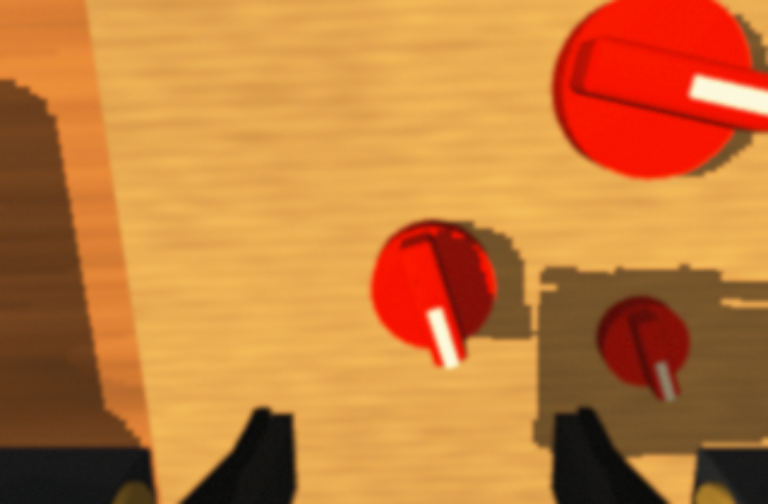

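Middle knob at crop (435,290), pointer heading ≈ +15.7°, 42×12 bar, 44 skirt: the right one (large at (660,90), small at (643,345) are look-alikes). Grasping the bar.

>>> step_arm([
  [-0.0111,0.0037,0,0,0,9],
  [0,0,-0.025,0,0,8.7],
  [0,0,-0.03,0,0,0],
  [0,0,-0.025,0,0,0],
  [0,0,-0.0155,0,0,0],
  [0,0,0,0,0,0],
  [0,0,0,0,0,0],
], jaw=0.036)

```text
time: 18.6
position: [0.5409, -0.3772, 0.2045]
tool_rot: [-0.135, 0.991, -0.001, 0.0]
ft_force: [0.4, 0.2, 0.2]
grip_width: 0.0362
grip_force: 0.0
```

>>> step_arm([
  [0,0,0,0,0,0],
  [0,0,0,0,0,0],
  [0,0,0,0,0,0],
  [0,0,0,0,0,0],
  [0,0,0,0,0,0],
], jaw=0.0, squeeze=40)

```text
time: 19.23
position: [0.5405, -0.3772, 0.2041]
tool_rot: [-0.135, 0.991, -0.0, 0.0]
ft_force: [-0.5, 1.1, 1.5]
grip_width: 0.0117
grip_force: 40.0
```

```bash
cat > tm.py <<'E'
from h import *
import sys
def timer(n):
    o,c=pickle.load(open(n+".pkl","rb"));T=ext(c,o);P=cloud(c,T)
    d=np.hypot(P[...,0]-.565,P[...,1]+.1)<.05
    z=P[...,2]
    top=P[d&(z>.075)&(z<.1)];pl=d&(z>.054)&(z<.062)
    print(n,"shaft z",np.percentile(top[:,2],[50,95]),"rect",rect(top[top[:,2]>np.percentile(top[:,2],60)-.003]),len(top),"plate",rect(P[pl]))
    hsv=cv2.cvtColor(c["pixels"],cv2.COLOR_BGR2HSV)
    w=((pl&(hsv[...,1]<60)&(hsv[...,2]>150))).astype(np.uint8)
    k,lab,st,_=cv2.connectedComponentsWithStats(w)
    for i in range(1,k):
        if st[i,4]>15: print("  white",st[i],rect(P[lab==i]))
for n in sys.argv[1:]: timer(n)
E
python3 tm.py w3 w6
```

```text
w3 shaft z [0.08332117 0.0850038 ] rect [566.2 -96.9  15.6  10.1  73. ] 293 plate [568.8 -97.8  67.   66.7  41.3]
  white [175 180  26  11  94] [560.2 -99.8  21.7   7.6 -85. ]
  white [192 200  11   9  45] [578.  -92.7  10.3   3.6 -46.7]
  white [183 212   5  13  39] [ 590.  -104.6   12.2    2.7  -19.6]
w6 shaft z [0.08333311 0.08504675] rect [566.4 -96.9  15.7  10.   72.7] 338 plate [569.3 -97.8  67.1  66.9 -43.5]
  white [159  77  28  13 143] [559.  -95.7  19.8   6.6  75.8]
  white [156  99  32  15 288] [576.9 -99.4  24.3  10.4  89.7]
  white [166 114   6  19  77] [ 589.8 -104.5   14.2    4.5  -10.8]
```

>>> step_arm([
  [0,0,0.03,0,0,0],
  [0,0,0.045,0,0,0],
  [0,0,0.045,0,0,0],
  [0.0048,0.0467,0,0,0,-5.5],
  [0.0048,0.0467,0,0,0,-5.5],
  [0.0048,0.0467,0,0,0,-5.5],
  [0.0048,0.0467,0,0,0,-5.5],
  [0.0048,0.0467,0,0,0,-5.5],
  [0.0048,0.0467,0,0,0,-5.5],
  [0,0,0,0,0,0],
  [0,0,0,0,0,0],
  [0,0,0,0,0,0],
])

```text
time: 20.72
position: [0.5694, -0.0983, 0.3239]
tool_rot: [0.152, 0.988, -0.0, 0.0]
ft_force: [1.3, -0.2, 0.2]
grip_width: 0.0116
grip_force: 40.0
```

```bash
cat > kb.py <<'E'
from h import *
import sys
o,c,T=snap(sys.argv[1]);P=cloud(c,T);M=R.from_quat(o["tool_rot"]).as_matrix()
print(o["position"],yaw(o),o["ft_force"],o["grip_width"],o["grip_force"])
L=(P-o["position"])@M   # tool frame
hsv=cv2.cvtColor(c["pixels"],cv2.COLOR_BGR2HSV)
red=((hsv[...,0]<8)|(hsv[...,0]>172))&(hsv[...,1]>150)
near=(abs(L[...,0])<.035)&(abs(L[...,1])<.04)&(L[...,2]>.15)&(L[...,2]<.22)
for a,b in((.155,.170),(.170,.180),(.180,.188),(.188,.206)):
    q=L[near&red&(L[...,2]>a)&(L[...,2]<b)]*1000
    if len(q)>4: print(a,len(q),"x",np.round(np.percentile(q[:,0],[1,50,99]),1),"y",np.round(np.percentile(q[:,1],[1,50,99]),1),"z",np.round(np.median(q[:,2]),1))
cv2.imwrite("pics/%sc.png"%sys.argv[1],cv2.resize(c["pixels"][120:330,200:440],None,fx=2.8,fy=2.8))
# skirt rim circle fit
q=L[near&red&(L[...,2]>.180)&(L[...,2]<.190)][:,:2]*1000
if len(q)>50:
    h=cv2.convexHull(q.astype(np.float32))[:,0]
    h=h[(h[:,0]>3)]
    from scipy.optimize import least_squares
    s=least_squares(lambda p:np.hypot(h[:,0]-p[0],h[:,1]-p[1])-22,[0,0]);print("skirt centre in tool",s.x,len(h),np.abs(s.fun).max())
E
python3 kb.py w8
```

```text
[ 0.56939173 -0.09829545  0.32394106] 72.48354977285452 [ 1.31232088 -0.19921093  0.17043542] 0.01157194632121304 39.99970614910126
0.155 1336 x [-5.1  9.7 20.6] y [-13.6   0.5  15.2] z 161.4
0.17 209 x [ 7.9 20.1 20.7] y [-13.9   0.5  15.4] z 175.1
0.18 1246 x [-2.9 12.1 21.3] y [-19.8   0.5  21.2] z 183.2
0.188 461 x [10.4 19.2 21.5] y [-18.2   0.5  19.2] z 194.6
skirt centre in tool [-0.46602063  0.74084965] 32 0.6282277925823614
```

View pics/w8c.png

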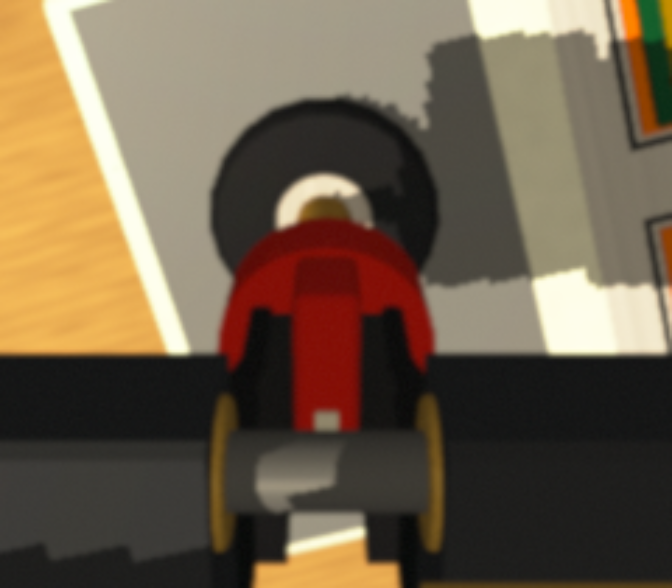

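Knob held squarely, pointer toward the far side (+x), shaft just ahead under it. Descend gently.

>>> step_arm([
  [-0.0005,0,-0.015,0,0,0],
  [0,0,-0.015,0,0,0],
  [0,0,-0.004,0,0,0],
  [0,0,0,0,0,0],
  [0,0,0,0,0,0],
])

```text
time: 21.4
position: [0.569, -0.097, 0.2901]
tool_rot: [0.152, 0.988, -0.0, 0.0]
ft_force: [0.3, -0.3, 0.0]
grip_width: 0.0116
grip_force: 40.0
```

>>> step_arm([
  [0,0,-0.0015,0,0,0],
  [0,0,-0.0015,0,0,0],
  [0,0,-0.0015,0,0,0],
  [0,0,0,0,0,0],
])

```text
time: 21.9
position: [0.5688, -0.0971, 0.2855]
tool_rot: [0.152, 0.988, -0.0, 0.0]
ft_force: [-0.6, 0.1, 0.7]
grip_width: 0.0121
grip_force: 40.0
```

>>> step_arm([
  [0,-0.0008,0,0,0,0],
  [0,0,-0.0015,0,0,0],
  [0,0,-0.0015,0,0,0],
  [0,0,0,0,0,0],
])

```text
time: 22.4
position: [0.5687, -0.0978, 0.2822]
tool_rot: [0.152, 0.988, 0.0, -0.0]
ft_force: [0.4, -0.2, -1.4]
grip_width: 0.0118
grip_force: 40.0
```

>>> step_arm([
  [0,0,-0.002,0,0,0],
  [0,0,-0.002,0,0,0],
  [0,0,-0.002,0,0,0],
  [0,0,0,0,0,0],
])

```text
time: 22.9
position: [0.5688, -0.0978, 0.2762]
tool_rot: [0.152, 0.988, -0.0, -0.0]
ft_force: [0.8, -0.2, -1.5]
grip_width: 0.0116
grip_force: 40.0
```

>>> step_arm([
  [0,0,-0.002,0,0,0],
  [0,0,-0.0015,0,0,0],
  [0,0,0,0,0,0],
])

```text
time: 23.28
position: [0.5688, -0.0978, 0.2728]
tool_rot: [0.152, 0.988, -0.0, -0.0]
ft_force: [-0.2, -1.5, -1.2]
grip_width: 0.0116
grip_force: 40.0
```

Inserted freely (turn and fit are right). Press on.

>>> step_arm([
  [0,0,-0.0015,0,0,0],
  [0,0,-0.0015,0,0,0],
  [0,0,-0.001,0,0,0],
  [0,0,0,0,0,0],
])

```text
time: 23.78
position: [0.5688, -0.0978, 0.2692]
tool_rot: [0.152, 0.988, -0.0, 0.0]
ft_force: [-1.0, -1.7, 3.7]
grip_width: 0.0117
grip_force: 40.0
```

>>> step_arm([
  [0,0,-0.0015,0,0,0],
  [0,0,-0.0015,0,0,0],
  [0,0,0,0,0,0],
  [0,0,0,0,0,0],
])

```text
time: 24.28
position: [0.5688, -0.0978, 0.2663]
tool_rot: [0.152, 0.988, -0.0, 0.0]
ft_force: [-2.1, -1.0, 6.1]
grip_width: 0.0119
grip_force: 40.0
```

>>> step_arm([
  [0,0,-0.0013,0,0,0],
  [0,0,-0.0013,0,0,0],
  [0,0,0,0,0,0],
  [0,0,0,0,0,0],
])

```text
time: 24.78
position: [0.5688, -0.0978, 0.264]
tool_rot: [0.152, 0.988, -0.0, 0.0]
ft_force: [-2.5, -1.7, 7.0]
grip_width: 0.0117
grip_force: 40.0
```

```bash
python3 kb.py w9; python3 - <<'E' 2>/dev/null
from h import *
print(get_obs()["ft_force"],get_obs()["position"])
t=camera("side");s=cv2.resize(t["pixels"][160:290,270:380],None,fx=4.5,fy=4.5,interpolation=cv2.INTER_CUBIC)
t=camera("top");u=cv2.resize(t["pixels"][150:250,280:400],None,fx=5,fy=5,interpolation=cv2.INTER_CUBIC)
cv2.imwrite("pics/fs.png",s)
E
```

```text
[ 0.56882108 -0.09781899  0.26400198] 72.55881452735427 [-2.5479768  -1.74029631  6.99775029] 0.011671561637218624 40.00385284423828
0.155 1336 x [-5.2  9.8 20.6] y [-13.5   0.5  15.2] z 161.3
0.17 219 x [ 8.  20.1 20.7] y [-13.9   0.5  15.4] z 175.0
0.18 1283 x [-2.9 11.9 21.3] y [-20.2   1.   21.8] z 183.2
0.188 576 x [-6.1 19.  21.6] y [-22.8   0.5  24.4] z 196.1
skirt centre in tool [-0.39874846  0.673667  ] 30 0.38413688899577636
[-2.80188802 -1.63825361  8.49282706] [ 0.568825   -0.09783209  0.26401021]
```

View pics/fs.png

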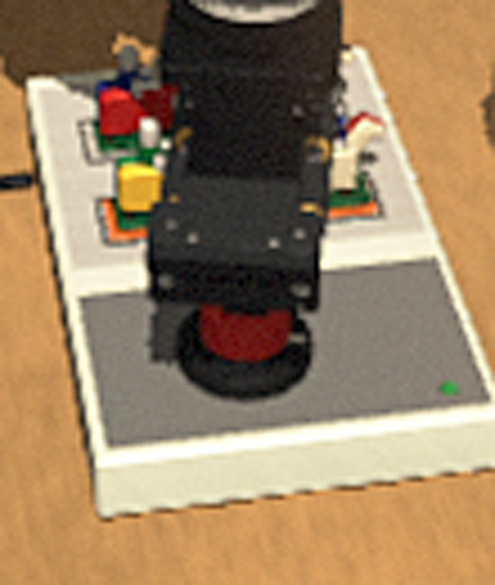

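The picture shows red and green knights upright on orange pads (355,190)/(130,210), the knob on the shaft close to the plate, about 6–7 mm sunk, ~8 N.

```bash
python3 -c "
from rig import hand_in
print(hand_in())"
```

```text
the job is handed in; nothing more can be done
None
```

Job handed in at about 25 s: both knights stand upright on the two orange pads (green measured centred and aligned, red checked only by eye in the last picture). The middle-sized knob is on the D-shaft and still held pressed, with the shaft about 6–7 mm down at roughly 8 N.

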